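Line up the capacitors by height on the test strip

ROBOT

A 6-joint arm with a two-finger parallel gripper is mounted at the origin on the work surface. World frame = base frame: x ahead of the robot, y to its left, z up, the work surface at z = 0. Lengths are in m, angles in rad, forces in N, time in s.
With the tool pointing down it reaches from about 0.325 to 0.75 m from the base axis. Payload 7.6 kg.
Tool frame: the origin (TCP) lies midway between the tips of the shut fingers; the grasp point (between the pads) lies 19 mm behind it; z points along the fingers, y is the line along which they close (so a half turn about z gives the same grasp; the last joint's range is limited). The gripper opens to 85 mm and grips with 20 to 120 N. Pads are 22 mm wide; open, the fingers measure 114 mm over their backs; the gripper's body (76 mm by 85 mm) begins 54 mm behind the grasp point. The pads swing forward as they close: fully open they stand 13 mm farther back than shut.
Start: joints at [-1.305, 0.052, 1.401, -0, 1.689, -0.07], TCP at [0.173, -0.496, 0.231] pointing down, gripper open.
Joint ranges: [-2.9, 2.9], [-0.91, 2.17], [0.12, 2.37], [-1.06, 4.2], [0.26, 2.73], [-2.93, 2.93]. Speed limits (rad/s): [2.57, 2.57, 3.01, 3.14, 3.14, 3.14].

INTERFACE

Orientations are given as [roll, pitch, yaw] about the fixed x, y, z axes, in that order (R = Rz(yaw) Ry(pitch) Rx(roll)).
In Python, from workcell import status, eyes, ticket gives the robot as it stands.
- The arm moves only by the tool carry_out, never from a script. Its argument "series" is a list of rows, each an object of numbers: "gripper": the closure, from 0 (fully open) to 1 (shut); "dx", "dy", "dz": the shift along the tool's x, y, z in cm; "wx", "wy", "wz": the turn, a rotation vector about the tool's x, y, z in rad. In form: [{"gripper": .., "dx": .., "dy": .., "dz": .., "wx": .., "wy": .., "wz": ..}, ...]. A call has 1 to 5 rows; each row is the pose to reach, as a shift and turn from the pose commanded when the call began, along the tool's axes at that moment; what a row does not reach only later rows make up. A row lasts 1/10 s, in which the tool goes at most 50 mm and 8.59 degrees, less where a joint would pass 70% of its speed; a pose out of reach is approached as far as the arm can. A call with a gripper value outside its range is refused whole. The fingers move at their own pace and stop on an object; "force" is the grip in N (left out, the last holds). Time passes only in rows, so rows that repeat a pose let the fingers close. It gives the time, the measured TCP pose, the force, the opening and the grip force at its end, in the units of the state.
- status.observe(): the state, without advancing time (a new reading comes with each control period).
- eyes.get_image(name): name is "side" or "top" or "wrist"; returns a dict with "frame" (400x640x3 uint8, red, green, blue), "fovy" (degrees; the focal length in pixels is half the picture's height over the tangent of half this angle, whatever the lens; pixels are square), "cx", "cy" (the principal point, pixels), "world_from_camera" (4x4, takes a point from camera to world coordinates). Camera axes: x right, y up, looking along -z (the intrinsics and any distortion apply to the point x, -y, -z); pixel columns grow to the right and rows downward; lengths in m; the calibration is good to about 2 mm. A picture is of the moment at which its call begins. There is no depth.
- ticket.finish_job(): hands the job in; it is judged then, once.
The state is a dict: "clock": time; "joint_positions": joint angles; "qvel": joint speeds; "tau": joint torques, N m; "tcp_pos": TCP position; "eef_rot": TCP orientation; "wrist_force": force on the tool from outside, world axes, zero at the start; "wrist_torque": the same for the moment, N m; "width": finger opening in m; "grasp_force": force on a finger pad.
Only numpy, scipy, OpenCV 4.12 (cv2) and the standard library are available. Lean on these libraries where they do the work, as an engineer would, in place of code of your own. Each camera call takes 0.05 s, during which the arm holds its last target. There are 200 camera calls.

TASK

Get the four can capacitors ready for testing: stand each one upright, centred on its own brass disc on the grey test strip, so that they run in order of height, the shortest on the disc nearest the red lamp and the tallest on the disc farthest from it. Let go of them all, and do not knock or shift the glass radio valve standing nearby.

Things in the scene. Friction and masses are not known exactly. Their poses are not given: they have to be found in the camera images.
- cap_green_center (a point): Centre (half-way up, 20 mm above its underside) of the loose green-sleeved can capacitor, the shortest of four: upright cylinder 36 mm in diameter, 40 mm tall in all, the top 4 mm being two small steel screw terminals on its top, which is ringed in the sleeve colour. About 60 to 125 g by size (may vary by a third). Stands free on the table at the start; z axis up.
- cap_white_center (a point): Centre (half-way up, 27.5 mm above its underside) of the loose white-sleeved can capacitor, the second shortest of four: upright cylinder 36 mm in diameter, 55 mm tall in all, the top 4 mm being two small steel screw terminals on its top, which is ringed in the sleeve colour. About 60 to 125 g by size (may vary by a third). Stands free on the table at the start; z axis up.
- cap_blue_center (a point): Centre (half-way up, 35 mm above its underside) of the loose blue-sleeved can capacitor, the second tallest of four: upright cylinder 36 mm in diameter, 70 mm tall in all, the top 4 mm being two small steel screw terminals on its top, which is ringed in the sleeve colour. About 60 to 125 g by size (may vary by a third). Stands free on the table at the start; z axis up.
- cap_orange_center (a point): Centre (half-way up, 42.5 mm above its underside) of the loose orange-sleeved can capacitor, the tallest of four: upright cylinder 36 mm in diameter, 85 mm tall in all, the top 4 mm being two small steel screw terminals on its top, which is ringed in the sleeve colour. About 60 to 125 g by size (may vary by a third). Stands free on the table at the start; z axis up.
- seat_a: Round flat brass contact disc, the leftmost (+y end) of four in a row on the test strip; 56 mm in diameter, 2 mm thick. Fixed. Origin at the centre of its underside, 18 mm above the table, so its top face is 20 mm above the table. Its y axis runs along the row (discs 85 mm apart). The strip is a fixed grey-painted board 90 mm wide, 500 mm long, 18 mm thick.
- seat_b: Round flat brass contact disc, second from the left (+y) of four in a row on the test strip; 56 mm in diameter, 2 mm thick. Fixed. Origin at the centre of its underside, 18 mm above the table, so its top face is 20 mm above the table. Its y axis runs along the row (discs 85 mm apart). The strip is a fixed grey-painted board 90 mm wide, 500 mm long, 18 mm thick.
- seat_c: Round flat brass contact disc, second from the right (-y) of four in a row on the test strip; 56 mm in diameter, 2 mm thick. Fixed. Origin at the centre of its underside, 18 mm above the table, so its top face is 20 mm above the table. Its y axis runs along the row (discs 85 mm apart). The strip is a fixed grey-painted board 90 mm wide, 500 mm long, 18 mm thick.
- seat_d: Round flat brass contact disc, the rightmost (-y end) of four in a row on the test strip; 56 mm in diameter, 2 mm thick. Fixed. Origin at the centre of its underside, 18 mm above the table, so its top face is 20 mm above the table. Its y axis runs along the row (discs 85 mm apart). The strip is a fixed grey-painted board 90 mm wide, 500 mm long, 18 mm thick.
- lamp: Red pilot lamp on a black 36 mm square base, 33 mm tall, fixed on the strip at one end of the row of discs (either end), 92.5 mm beyond the centre of the nearest disc. Origin at the centre of its underside, 18 mm above the table. A black block of the same base with two brass posts, 28 mm tall, sits at the other end in the mirrored place.
- valve_center (a point): Centre (35 mm up) of a radio valve standing loose on the table to the left (+y) of the strip: amber glass bulb on a black base, 34 mm in diameter, 70 mm tall; z axis up. To be left alone. A white mug and a screwdriver stand to the right (y below -0.35); they are not part of the job.
Not all that is in view belongs to the job. Of the things shaped like the part that bears cap_green_center, the green one is meant.

How it is judged:
At the end, for the whole second after the job is handed in: Each capacitor stands upright (within 0.1 rad) and at rest on a brass disc, its axis within 12 mm of the disc's centre; from the red lamp outwards: green (40 mm), white (55 mm), blue (70 mm), orange (85 mm) (((horizontal distance between lamp and seat_a below 0.15 m and horizontal distance between cap_green_center and seat_a below 0.012 m and horizontal distance between cap_white_center and seat_b below 0.012 m and horizontal distance between cap_blue_center and seat_c below 0.012 m and horizontal distance between cap_orange_center and seat_d below 0.012 m) or (horizontal distance between lamp and seat_d below 0.15 m and horizontal distance between cap_green_center and seat_d below 0.012 m and horizontal distance between cap_white_center and seat_c below 0.012 m and horizontal distance between cap_blue_center and seat_b below 0.012 m and horizontal distance between cap_orange_center and seat_a below 0.012 m)) and height (world z) of cap_green_center between 0.035 and 0.045 m and angle between each of cap_green_center, cap_white_center, cap_blue_center, cap_orange_center's own z axis and vertical below 0.1 rad and linear speed of each of cap_green, cap_white, cap_blue, cap_orange below 0.02 m/s and height (world z) of cap_white_center between 0.0425 and 0.0525 m and height (world z) of cap_blue_center between 0.05 and 0.06 m and height (world z) of cap_orange_center between 0.0575 and 0.0675 m); the robot touches nothing.
It fails at once if the radio valve is shifted by more than 20 mm or knocked over (distance of valve_center from where it was at the start of the episode above 0.02 m or angle between valve_center's own z axis and vertical above 0.4 rad).
It also fails if it takes over 83 s, if anything falls off the work surface, if the arm or the gripper's body presses on something with over 40 N, if the wrist force passes 120 N, or if a joint passes its speed limit or range.

## Working session

There is one attempt and no reset: what is moved stays moved. The work goes in short steps, Python scripts to look and compute and a tool call to move; the robot and the scene stay as the last step left them, time stands still between calls to the robot, and variables do not carry over. Pictures are saved under pics/ and viewed, at most 14 in all, crops included, and the job is handed in when it is done.

Besides the shell and the picture viewer there is one more tool, called after "Call:" as a command line: name --argument value ..., lists and objects as JSON in quotes. carry_out: Moves the arm, as the interface text tells. Its arguments: {"type":"object","properties":{"series":{"type":"array"},"force":{"type":"number"}},"required":["series"]}

```bash
mkdir -p pics; ls
python3 - <<'E'
from workcell import status, eyes
import cv2,pickle
s=status.observe();print({k:s[k] for k in('clock','tcp_pos','eef_rot','width','joint_positions')})
d={}
for n in('top','side'):
    r=eyes.get_image(n);d[n]=r
    cv2.imwrite(f'pics/{n}0.png',r['frame'][:,:,::-1]);print(n,r['fovy'],r['cx'],r['cy'],r['world_from_camera'],[k for k in r])
pickle.dump(d,open('d0.pkl','wb'))
E
```

```text
pics
{'clock': 0.0, 'tcp_pos': array([ 0.17293982, -0.49535697,  0.23046593]), 'eef_rot': array([-3.13999597e+00, -9.62147395e-05,  3.35786816e-01]), 'width': 0.08526827743788433, 'joint_positions': array([-1.30528260e+00,  5.28012997e-02,  1.40177439e+00, -1.62467458e-05,
        1.68861645e+00, -7.02750652e-02])}
top 53.4967691792263 325.51233045220323 201.25563765705843 [[ 1.12363688e-03  9.95482892e-01 -9.49344460e-02  4.70630906e-01]
 [-9.99751381e-01 -9.95822611e-04 -2.22751802e-02  4.31007821e-02]
 [-2.22690987e-02  9.49358728e-02  9.95234278e-01  9.14218972e-01]
 [ 0.00000000e+00  0.00000000e+00  0.00000000e+00  1.00000000e+00]] ['frame', 'fovy', 'cx', 'cy', 'world_from_camera']
side 44.29289528154328 315.95527051419435 197.99046732532221 [[-0.95570072  0.15926699 -0.24752811  0.28393754]
 [-0.29337504 -0.58347853  0.75728719  0.91443686]
 [-0.02381649  0.79635848  0.60435581  0.74461813]
 [ 0.          0.          0.          1.        ]] ['frame', 'fovy', 'cx', 'cy', 'world_from_camera']
```

View pics/top0.png

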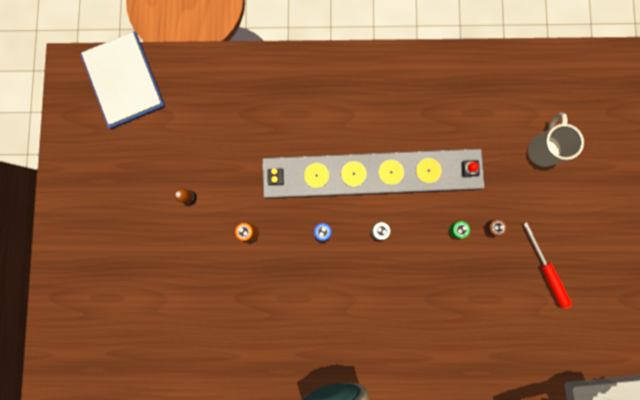

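View pics/side0.png

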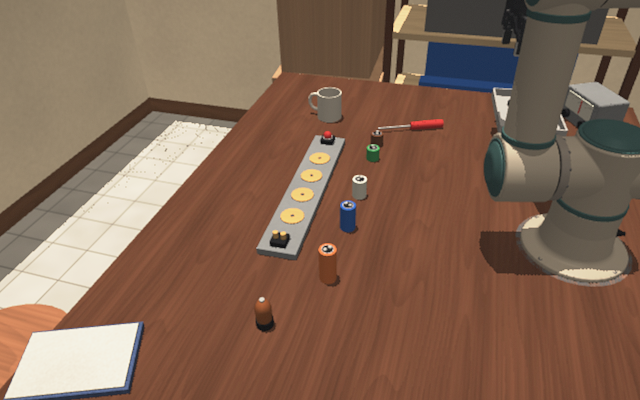

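Top view: lamp at (472,168) on the right (−y), next to disc (429,170). The other discs are at (391,172), (354,173) and (316,175). The caps are orange (244,232), blue (322,232), white (381,231) and green (461,230), with a brown decoy at (498,228) and the valve at (185,197). The side view agrees. So green goes on d, white on c, blue on b and orange on a.

```bash
cat > h.py <<'E'
import numpy as np,cv2
H=dict(orange=.085,blue=.070,white=.055,green=.040)
def cast(r,uv,z):
    f=200/np.tan(np.radians(r['fovy']/2));M=r['world_from_camera']
    d=M[:3,:3]@np.array([(uv[0]-r['cx'])/f,-(uv[1]-r['cy'])/f,-1]);o=M[:3,3]
    return (o+d*(z-o[2])/d[2])[:2]
def proj(r,p):
    f=200/np.tan(np.radians(r['fovy']/2));M=r['world_from_camera']
    c=M[:3,:3].T@(np.array(p)-M[:3,3]);return r['cx']-f*c[0]/c[2],r['cy']+f*c[1]/c[2]
def mask(r,col):
    h=cv2.cvtColor(r['frame'],cv2.COLOR_RGB2HSV);R=lambda a,b:cv2.inRange(h,a,b)
    return {'orange':R((5,190,140),(14,255,255)),'blue':R((100,100,60),(130,255,255)),'white':R((0,0,120),(179,60,255)),
     'green':R((45,100,40),(85,255,255)),'disc':R((20,110,120),(35,255,255)),'red':R((0,180,130),(4,255,255))|R((174,180,130),(179,255,255))}[col]
def blobs(r,col,amin=20):
    out=[]
    for c in cv2.findContours(mask(r,col),cv2.RETR_EXTERNAL,cv2.CHAIN_APPROX_NONE)[0]:
        c=cv2.convexHull(c);m=cv2.moments(c)
        if m['m00']>amin: out.append((m['m10']/m['m00'],m['m01']/m['m00'],m['m00'])+cv2.boundingRect(c))
    return out
E
python3 - <<'E'
import pickle;from h import *
np.set_printoptions(precision=4,suppress=True)
d=pickle.load(open('d0.pkl','rb'))
for n,r in d.items():
    for c,h in list(H.items())+[('disc',.02)]:
        for b in blobs(r,c):
            x,y=b[:2]
            if (n=='top' and not(150<y<250 and 200<x<500)) or (n=='side' and not(130<y<300 and 270<x<385)): continue
            print(n,c,np.round(b,1), *([cast(r,b[:2],h/2),cast(r,b[:2],h-.004)] if h>.02 else [cast(r,b[:2],.02)]))
E
```

```text
top orange [242.1 230.9 231.5 234.  222.   18.   19. ] [0.4885 0.2462] [0.4877 0.2373]
top blue [322.2 231.8 217.5 314.  223.   17.   18. ] [0.4868 0.07  ] [0.4862 0.069 ]
top white [242.8 231.3  67.5 238.  227.   10.   10. ] [0.4878 0.2482] [0.4873 0.2428]
top white [322.3 231.5  86.5 317.  226.   11.   12. ] [0.4875 0.0701] [0.487  0.0694]
top white [461.5 229.2  83.5 456.  224.   12.   11. ] [ 0.4927 -0.2381] [ 0.4921 -0.2306]
top white [497.9 227.1  80.  493.  222.   11.   11. ] [ 0.4975 -0.3183] [ 0.4968 -0.3087]
top white [380.8 230.7 228.5 372.  222.   18.   18. ] [ 0.4893 -0.0601] [ 0.4888 -0.0574]
top white [ 372.7  172.8 8629.   263.   149.   221.    49. ] [ 0.6195 -0.0434] [ 0.6156 -0.0411]
top green [459.6 229.4 249.  450.  221.   20.   17. ] [ 0.4924 -0.2365] [ 0.492  -0.2315]
top disc [274.  175.4  74.5 271.  169.    7.   14. ] [0.6154 0.1808]
top disc [316.1 174.9 449.  304.  163.   25.   25. ] [0.6163 0.0846]
top disc [353.4 173.4 446.5 341.  162.   25.   24. ] [ 0.6194 -0.0002]
top disc [390.9 171.8 450.  379.  160.   25.   25. ] [ 0.6231 -0.0854]
top disc [428.2 170.4 454.5 416.  159.   25.   24. ] [ 0.6261 -0.1699]
side blue [347.5 215.5 403.5 340.  201.   16.   31. ] [0.4858 0.0695] [0.477  0.1064]
side white [347.4 204.4  47.5 342.  201.   12.    7. ] [0.4985 0.0202] [0.4915 0.0495]
side white [359.3 179.   96.  352.  175.   15.    9. ] [ 0.4949 -0.0891] [ 0.488  -0.0562]
side white [ 301.3  196.7 4285.   256.   135.    89.   120. ] [0.6135 0.0203] [0.6027 0.0496]
side green [372.8 152.4 171.5 367.  145.   13.   17. ] [ 0.4902 -0.2342] [ 0.4857 -0.2089]
side disc [291.7 215.3 229.5 281.  209.   22.   14. ] [0.6159 0.0852]
side disc [301.9 193.9 194.5 292.  188.   21.   13. ] [ 0.6191 -0.0005]
side disc [311.1 174.8 161.  301.  170.   21.   11. ] [ 0.6223 -0.0854]
side disc [319.2 157.6 134.5 310.  153.   19.   10. ] [ 0.6259 -0.1707]
```

Call:
carry_out --series '[{"gripper": 0,"wz": -0.15},{"gripper": 0,"wz": -0.3},{"gripper": 0,"wz": -0.45},{"gripper": 0,"wz": -0.6},{"gripper": 0,"wz": -0.75}]'

```text
invalid input
```

Call:
carry_out --series '[{"gripper": 0,"dx": 0,"dy": 0,"dz": 0,"wx": 0,"wy": 0,"wz": -0.15},{"gripper": 0,"dx": 0,"dy": 0,"dz": 0,"wx": 0,"wy": 0,"wz": -0.3},{"gripper": 0,"dx": 0,"dy": 0,"dz": 0,"wx": 0,"wy": 0,"wz": -0.45},{"gripper": 0,"dx": 0,"dy": 0,"dz": 0,"wx": 0,"wy": 0,"wz": -0.6},{"gripper": 0,"dx": 0,"dy": 0,"dz": 0,"wx": 0,"wy": 0,"wz": -0.75}]'

```text
clock: 0.6
tcp_pos: [0.173, -0.4955, 0.2308]
eef_rot: [-3.141, -0.001, 1.092]
wrist_force: [0.0, -0.6, 0.7]
width: 0.0854
grasp_force: 0.0
```

Call:
carry_out --series '[{"gripper": 0,"dx": 5,"dy": 2,"dz": 0,"wx": 0,"wy": 0,"wz": -0.14},{"gripper": 0,"dx": 9.5,"dy": 4,"dz": 0,"wx": 0,"wy": 0,"wz": -0.28},{"gripper": 0,"dx": 14,"dy": 6,"dz": 0,"wx": 0,"wy": 0,"wz": -0.4},{"gripper": 0,"dx": 18.5,"dy": 8,"dz": 0,"wx": 0,"wy": 0,"wz": -0.485},{"gripper": 0,"dx": 23,"dy": 9.6,"dz": 0,"wx": 0,"wy": 0,"wz": -0.485}]'

```text
clock: 1.1
tcp_pos: [0.3664, -0.3354, 0.2309]
eef_rot: [-3.141, -0.0, 1.573]
wrist_force: [0.4, -0.8, -0.4]
width: 0.0855
grasp_force: 0.0
```

Call:
carry_out --series '[{"gripper": 0,"dx": 3,"dy": 4,"dz": 0,"wx": 0,"wy": 0,"wz": 0},{"gripper": 0,"dx": 6,"dy": 8,"dz": 0,"wx": 0,"wy": 0,"wz": 0},{"gripper": 0,"dx": 9,"dy": 11,"dz": 2,"wx": 0,"wy": 0,"wz": 0},{"gripper": 0,"dx": 10.4,"dy": 12.6,"dz": 5,"wx": 0,"wy": 0,"wz": 0},{"gripper": 0,"dx": 10.4,"dy": 12.6,"dz": 8,"wx": 0,"wy": 0,"wz": 0}]'

```text
clock: 1.6
tcp_pos: [0.4929, -0.2306, 0.15]
eef_rot: [3.141, -0.0, 1.575]
wrist_force: [-0.8, 0.0, -0.6]
width: 0.0857
grasp_force: 0.0
```

```bash
cat > w.py <<'E'
import sys,pickle;from h import *;from workcell import eyes,status
np.set_printoptions(precision=4,suppress=True)
col,base,tag=sys.argv[1],float(sys.argv[2]),sys.argv[3]
r=eyes.get_image('wrist');cv2.imwrite(f'pics/{tag}.png',r['frame'][:,:,::-1]);print(status.observe()['tcp_pos'])
for b in blobs(r,col,300): print(np.round(b),cast(r,b[:2],H[col]/2+base),cast(r,b[:2],H[col]+base-.004))
E
python3 w.py green 0 w1
```

```text
[ 0.4898 -0.2303  0.1438]
[ 313.  193. 1156.  295.  172.   36.   42.] [ 0.4913 -0.2353] [ 0.4914 -0.2302]
```

View pics/w1.png

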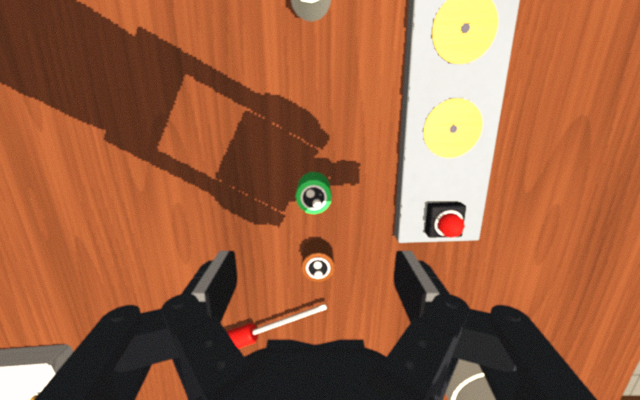

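The wrist view shows the green can's top at about (314,197) between the fingers, with the decoy behind it. Its position is about (0.491, −0.233), directly under the TCP.

Call:
carry_out --series '[{"gripper": 0,"dx": 0,"dy": 0,"dz": 4,"wx": 0,"wy": 0,"wz": 0},{"gripper": 0,"dx": 0,"dy": 0,"dz": 8,"wx": 0,"wy": 0,"wz": 0},{"gripper": 0,"dx": 0,"dy": 0,"dz": 11,"wx": 0,"wy": 0,"wz": 0},{"gripper": 0,"dx": 0,"dy": 0,"dz": 12,"wx": 0,"wy": 0,"wz": 0},{"gripper": 0,"dx": 0,"dy": 0,"dz": 12,"wx": 0,"wy": 0,"wz": 0}]'

```text
clock: 2.15
tcp_pos: [0.4905, -0.2329, 0.0306]
eef_rot: [-3.139, -0.001, 1.57]
wrist_force: [-0.2, 0.8, -0.1]
width: 0.0851
grasp_force: 0.0
```

```bash
python3 w.py green 0 w2; python3 -c "
from workcell import status
s=status.observe();print(s['tcp_pos'],s['eef_rot'],s['joint_positions'])"
```

```text
[ 0.4915 -0.2334  0.0323]
[ 316.  248. 3661.  285.  210.   62.   76.] [ 0.4913 -0.236 ] [ 0.4912 -0.2271]
[ 0.49147983 -0.23344697  0.03233124] [3.14109066e+00 3.95828010e-04 1.57039891e+00] [-5.11256831e-01  2.65517925e-01  1.57418562e+00 -1.03592281e-04
  1.30125768e+00 -5.10831962e-01]
```

Call:
carry_out --series '[{"gripper": 0,"dx": 0,"dy": 0,"dz": 1.4,"wx": 0,"wy": 0,"wz": 0},{"gripper": 0,"dx": 0,"dy": 0,"dz": 2.3,"wx": 0,"wy": 0,"wz": 0},{"gripper": 1,"dx": 0,"dy": 0,"dz": 2.3,"wx": 0,"wy": 0,"wz": 0},{"gripper": 1,"dx": 0,"dy": 0,"dz": 2.3,"wx": 0,"wy": 0,"wz": 0},{"gripper": 1,"dx": 0,"dy": 0,"dz": 2.3,"wx": 0,"wy": 0,"wz": 0}]' --force 40

```text
clock: 2.7
tcp_pos: [0.4915, -0.2331, 0.0088]
eef_rot: [3.141, 0.0, 1.571]
wrist_force: [0.2, 0.3, 0.5]
width: 0.0441
grasp_force: 0.0
```

Call:
carry_out --series '[{"gripper": 1,"dx": 0,"dy": 0,"dz": 0,"wx": 0,"wy": 0,"wz": 0},{"gripper": 1,"dx": 0,"dy": 0,"dz": 0,"wx": 0,"wy": 0,"wz": 0},{"gripper": 1,"dx": 0,"dy": 0,"dz": 0,"wx": 0,"wy": 0,"wz": 0},{"gripper": 1,"dx": 0,"dy": 0,"dz": 0,"wx": 0,"wy": 0,"wz": 0}]'

```text
clock: 3.1
tcp_pos: [0.4917, -0.2333, 0.009]
eef_rot: [3.14, 0.001, 1.571]
wrist_force: [0.1, 0.4, 5.2]
width: 0.0345
grasp_force: 40.2
```

Call:
carry_out --series '[{"gripper": 1,"dx": 0,"dy": 0,"dz": -3,"wx": 0,"wy": 0,"wz": 0},{"gripper": 1,"dx": 0,"dy": 0,"dz": -7,"wx": 0,"wy": 0,"wz": 0},{"gripper": 1,"dx": 2.5,"dy": 4.5,"dz": -8,"wx": 0,"wy": 0,"wz": 0},{"gripper": 1,"dx": 4.5,"dy": 9,"dz": -8,"wx": 0,"wy": 0,"wz": 0},{"gripper": 1,"dx": 6.3,"dy": 13.5,"dz": -8,"wx": 0,"wy": 0,"wz": 0}]'

```text
clock: 3.6
tcp_pos: [0.6275, -0.1692, 0.0888]
eef_rot: [3.141, 0.0, 1.57]
wrist_force: [0.6, -1.2, -0.2]
width: 0.0347
grasp_force: 40.3
```

```bash
python3 w.py green 0.08 w3
```

```text
[ 0.6322 -0.1652  0.0856]
[ 315.  268. 4971.  279.  223.   73.   88.] [ 0.6276 -0.1725] [ 0.6276 -0.1621]
```

View pics/w3.png

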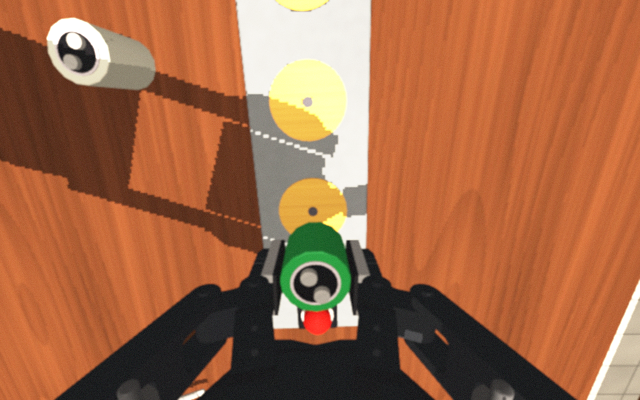

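The green can is held upright with its top at (316,283), and the disc hole below shows at (313,212). Lowering now.

Call:
carry_out --series '[{"gripper": 1,"dx": 0,"dy": 0,"dz": 2,"wx": 0,"wy": 0,"wz": 0},{"gripper": 1,"dx": 0,"dy": 0,"dz": 4,"wx": 0,"wy": 0,"wz": 0},{"gripper": 1,"dx": 0,"dy": 0,"dz": 5.4,"wx": 0,"wy": 0,"wz": 0},{"gripper": 1,"dx": 0,"dy": 0,"dz": 5.9,"wx": 0,"wy": 0,"wz": 0},{"gripper": 1,"dx": 0,"dy": 0,"dz": 6,"wx": 0,"wy": 0,"wz": 0}]'

```text
clock: 4.15
tcp_pos: [0.6258, -0.1701, 0.0289]
eef_rot: [-3.141, -0.0, 1.571]
wrist_force: [-3.5, 1.8, 6.8]
width: 0.0345
grasp_force: 41.6
```

Call:
carry_out --series '[{"gripper": 1,"dx": 0,"dy": 0,"dz": 0,"wx": 0,"wy": 0,"wz": 0},{"gripper": 0.4,"dx": 0,"dy": 0,"dz": 0,"wx": 0,"wy": 0,"wz": 0},{"gripper": 0,"dx": 0,"dy": 0,"dz": 0,"wx": 0,"wy": 0,"wz": 0},{"gripper": 0,"dx": 0,"dy": 0,"dz": 0,"wx": 0,"wy": 0,"wz": 0},{"gripper": 0,"dx": 0,"dy": 0,"dz": 0,"wx": 0,"wy": 0,"wz": 0}]'

```text
clock: 4.65
tcp_pos: [0.6261, -0.17, 0.0283]
eef_rot: [3.141, 0.0, 1.571]
wrist_force: [-0.0, 0.2, 0.2]
width: 0.0855
grasp_force: 0.0
```

Call:
carry_out --series '[{"gripper": 0,"dx": 0,"dy": 0,"dz": -4,"wx": 0,"wy": 0,"wz": 0},{"gripper": 0,"dx": 0,"dy": 0,"dz": -8,"wx": 0,"wy": 0,"wz": 0},{"gripper": 0,"dx": 0,"dy": 0,"dz": -12,"wx": 0,"wy": 0,"wz": 0},{"gripper": 0,"dx": 3.5,"dy": -4,"dz": -12,"wx": 0,"wy": 0,"wz": 0},{"gripper": 0,"dx": 7,"dy": -7.5,"dz": -12,"wx": 0,"wy": 0,"wz": 0}]'

```text
clock: 5.15
tcp_pos: [0.5532, -0.1021, 0.1499]
eef_rot: [3.138, 0.001, 1.569]
wrist_force: [0.4, 0.8, -1.2]
width: 0.0853
grasp_force: 0.0
```

Call:
carry_out --series '[{"gripper": 0,"dx": 3,"dy": -3.5,"dz": 0,"wx": 0,"wy": 0,"wz": 0},{"gripper": 0,"dx": 4.2,"dy": -6.2,"dz": 0,"wx": 0,"wy": 0,"wz": 0},{"gripper": 0,"dx": 4.2,"dy": -6.2,"dz": 0,"wx": 0,"wy": 0,"wz": 0},{"gripper": 0,"dx": 4.2,"dy": -6.2,"dz": 0,"wx": 0,"wy": 0,"wz": 0}]'

```text
clock: 5.55
tcp_pos: [0.4913, -0.0599, 0.1489]
eef_rot: [3.14, 0.001, 1.571]
wrist_force: [0.3, -0.1, -0.1]
width: 0.0857
grasp_force: 0.0
```

```bash
python3 w.py white 0 w4
```

```text
[ 0.4917 -0.0602  0.1488]
[ 312.  191. 1358.  293.  167.   37.   48.] [ 0.4883 -0.0601] [ 0.4885 -0.0528]
[ 308.   35. 1145.  290.   15.   36.   41.] [0.4852 0.0777] [0.4857 0.0728]
[  442.   154. 29235.   387.     0.   126.   354.] [ 0.6139 -0.0224] [ 0.6029 -0.0184]
```

View pics/w4.png

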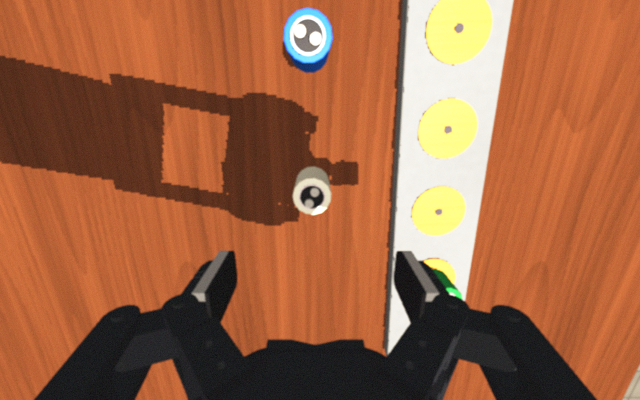

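The white can's top face is at (312,195), so the can is at about (0.4885, −0.0575). I'll shift by (−0.3, +0.25) cm and descend.

Call:
carry_out --series '[{"gripper": 0,"dx": 0.25,"dy": -0.3,"dz": 4,"wx": 0,"wy": 0,"wz": 0},{"gripper": 0,"dx": 0.25,"dy": -0.3,"dz": 8,"wx": 0,"wy": 0,"wz": 0},{"gripper": 0,"dx": 0.25,"dy": -0.3,"dz": 11.5,"wx": 0,"wy": 0,"wz": 0},{"gripper": 0,"dx": 0.25,"dy": -0.3,"dz": 13.5,"wx": 0,"wy": 0,"wz": 0},{"gripper": 0,"dx": 0.25,"dy": -0.3,"dz": 13.5,"wx": 0,"wy": 0,"wz": 0}]'

```text
clock: 6.1
tcp_pos: [0.4865, -0.0576, 0.0099]
eef_rot: [-3.135, -0.001, 1.57]
wrist_force: [1.2, 0.0, -0.1]
width: 0.0853
grasp_force: 0.0
```

Call:
carry_out --series '[{"gripper": 1,"dx": 0,"dy": 0,"dz": 0,"wx": 0,"wy": 0,"wz": 0},{"gripper": 1,"dx": 0,"dy": 0,"dz": 0,"wx": 0,"wy": 0,"wz": 0},{"gripper": 1,"dx": 0,"dy": 0,"dz": 0,"wx": 0,"wy": 0,"wz": 0},{"gripper": 1,"dx": 0,"dy": 0,"dz": 0,"wx": 0,"wy": 0,"wz": 0},{"gripper": 1,"dx": 0,"dy": 0,"dz": 0,"wx": 0,"wy": 0,"wz": 0}]'

```text
clock: 6.6
tcp_pos: [0.489, -0.0576, 0.0148]
eef_rot: [3.139, 0.001, 1.571]
wrist_force: [-0.3, -0.4, 5.6]
width: 0.0346
grasp_force: 39.7
```

Call:
carry_out --series '[{"gripper": 1,"dx": 0,"dy": 0,"dz": 0,"wx": 0,"wy": 0,"wz": 0},{"gripper": 1,"dx": 0,"dy": 0,"dz": 0,"wx": 0,"wy": 0,"wz": 0}]'

```text
clock: 6.8
tcp_pos: [0.489, -0.0576, 0.0148]
eef_rot: [3.139, 0.001, 1.571]
wrist_force: [-0.5, 0.3, 5.6]
width: 0.035
grasp_force: 39.7
```

Call:
carry_out --series '[{"gripper": 1,"dx": 0,"dy": 0,"dz": -3,"wx": 0,"wy": 0,"wz": 0},{"gripper": 1,"dx": 0,"dy": 0,"dz": -6,"wx": 0,"wy": 0,"wz": 0},{"gripper": 1,"dx": -1,"dy": 4,"dz": -8,"wx": 0,"wy": 0,"wz": 0},{"gripper": 1,"dx": -2,"dy": 8,"dz": -8,"wx": 0,"wy": 0,"wz": 0},{"gripper": 1,"dx": -2.8,"dy": 12,"dz": -8,"wx": 0,"wy": 0,"wz": 0}]'

```text
clock: 7.3
tcp_pos: [0.6098, -0.0859, 0.0948]
eef_rot: [3.139, 0.001, 1.571]
wrist_force: [-0.3, -0.8, -1.1]
width: 0.0353
grasp_force: 40.2
```

Call:
carry_out --series '[{"gripper": 1,"dx": 0,"dy": 1.4,"dz": 0,"wx": 0,"wy": 0,"wz": 0},{"gripper": 1,"dx": 0,"dy": 1.4,"dz": 0,"wx": 0,"wy": 0,"wz": 0},{"gripper": 1,"dx": 0,"dy": 1.4,"dz": 0,"wx": 0,"wy": 0,"wz": 0}]'

```text
clock: 7.6
tcp_pos: [0.6214, -0.0853, 0.0928]
eef_rot: [-3.14, -0.0, 1.571]
wrist_force: [0.1, 0.2, -1.0]
width: 0.0349
grasp_force: 40.3
```

Call:
carry_out --series '[{"gripper": 1,"dx": 0,"dy": 0.1,"dz": 2,"wx": 0,"wy": 0,"wz": 0},{"gripper": 1,"dx": 0,"dy": 0.1,"dz": 4,"wx": 0,"wy": 0,"wz": 0},{"gripper": 1,"dx": 0,"dy": 0.1,"dz": 5.4,"wx": 0,"wy": 0,"wz": 0},{"gripper": 1,"dx": 0,"dy": 0.1,"dz": 5.9,"wx": 0,"wy": 0,"wz": 0},{"gripper": 1,"dx": 0,"dy": 0.1,"dz": 6,"wx": 0,"wy": 0,"wz": 0}]'

```text
clock: 8.1
tcp_pos: [0.6225, -0.0853, 0.0346]
eef_rot: [-3.141, 0.0, 1.571]
wrist_force: [-4.8, 0.3, 8.1]
width: 0.0352
grasp_force: 41.6
```

Call:
carry_out --series '[{"gripper": 1,"dx": 0,"dy": 0,"dz": 0,"wx": 0,"wy": 0,"wz": 0},{"gripper": 0.4,"dx": 0,"dy": 0,"dz": 0,"wx": 0,"wy": 0,"wz": 0},{"gripper": 0,"dx": 0,"dy": 0,"dz": 0,"wx": 0,"wy": 0,"wz": 0},{"gripper": 0,"dx": 0,"dy": 0,"dz": 0,"wx": 0,"wy": 0,"wz": 0},{"gripper": 0,"dx": 0,"dy": 0,"dz": 0,"wx": 0,"wy": 0,"wz": 0}]'

```text
clock: 8.6
tcp_pos: [0.6229, -0.0854, 0.0332]
eef_rot: [-3.142, 0.0, 1.571]
wrist_force: [0.2, -1.0, -0.1]
width: 0.085
grasp_force: 0.0
```

Call:
carry_out --series '[{"gripper": 0,"dx": 0,"dy": 0,"dz": -4,"wx": 0,"wy": 0,"wz": 0},{"gripper": 0,"dx": 0,"dy": 0,"dz": -8,"wx": 0,"wy": 0,"wz": 0},{"gripper": 0,"dx": 1,"dy": -1,"dz": -11.5,"wx": 0,"wy": 0,"wz": 0},{"gripper": 0,"dx": 4,"dy": -4,"dz": -12,"wx": 0,"wy": 0,"wz": 0},{"gripper": 0,"dx": 7,"dy": -6.6,"dz": -12,"wx": 0,"wy": 0,"wz": 0}]'

```text
clock: 9.1
tcp_pos: [0.5569, -0.0151, 0.1553]
eef_rot: [3.138, 0.0, 1.57]
wrist_force: [-0.3, 0.6, 0.3]
width: 0.0851
grasp_force: 0.0
```

Call:
carry_out --series '[{"gripper": 0,"dx": 3.5,"dy": -3,"dz": 0,"wx": 0,"wy": 0,"wz": 0},{"gripper": 0,"dx": 7,"dy": -6,"dz": 0,"wx": 0,"wy": 0,"wz": 0},{"gripper": 0,"dx": 8.5,"dy": -7,"dz": 0,"wx": 0,"wy": 0,"wz": 0},{"gripper": 0,"dx": 8.5,"dy": -7,"dz": 0,"wx": 0,"wy": 0,"wz": 0},{"gripper": 0,"dx": 8.5,"dy": -7,"dz": 0,"wx": 0,"wy": 0,"wz": 0}]'

```text
clock: 9.6
tcp_pos: [0.4873, 0.0695, 0.1535]
eef_rot: [3.141, 0.0, 1.571]
wrist_force: [0.2, -1.1, -0.6]
width: 0.0855
grasp_force: 0.0
```

```bash
python3 w.py blue 0 w5
python3 - <<'E'
from h import *;from workcell import eyes
r=eyes.get_image('top');cv2.imwrite('pics/t1.png',cv2.resize(r['frame'][100:300,170:520,::-1],(700,400)))
E
```

```text
[0.4875 0.0691 0.1534]
[ 313.  195. 1620.  294.  168.   40.   53.] [0.486  0.0662] [0.4861 0.0763]
```

View pics/w5.png

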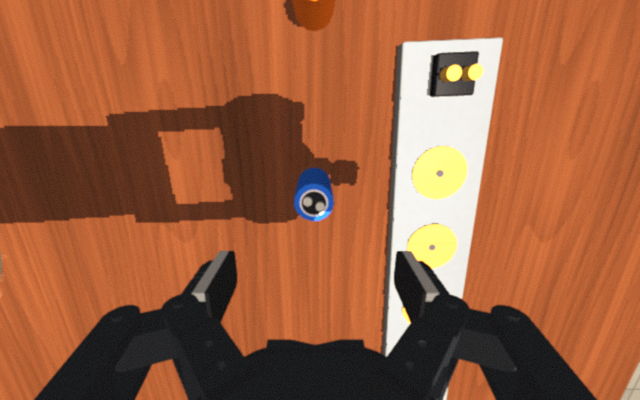

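View pics/t1.png

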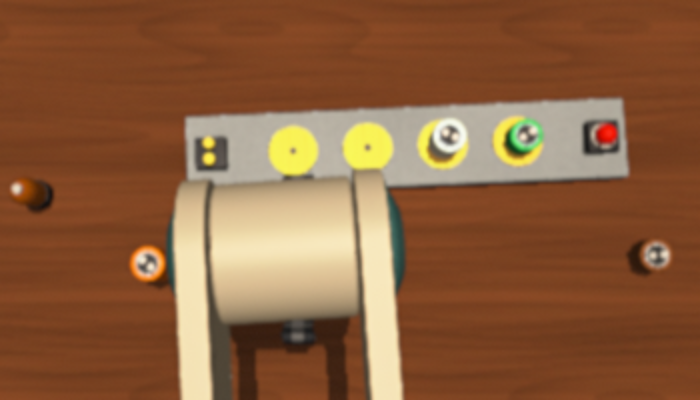

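The crop from above shows green and white standing on discs d and c; their up-right offset is parallax. In the wrist view the blue can's top is at (313,203), so it is under the TCP at about (0.486, 0.069).

Call:
carry_out --series '[{"gripper": 0,"dx": 0,"dy": -0.1,"dz": 4,"wx": 0,"wy": 0,"wz": 0},{"gripper": 0,"dx": 0,"dy": -0.1,"dz": 8,"wx": 0,"wy": 0,"wz": 0},{"gripper": 0,"dx": 0,"dy": -0.1,"dz": 11.5,"wx": 0,"wy": 0,"wz": 0},{"gripper": 0,"dx": 0,"dy": -0.1,"dz": 13,"wx": 0,"wy": 0,"wz": 0},{"gripper": 0,"dx": 0,"dy": -0.1,"dz": 13,"wx": 0,"wy": 0,"wz": 0}]'

```text
clock: 10.2
tcp_pos: [0.4845, 0.0686, 0.0204]
eef_rot: [-3.136, 0.001, 1.569]
wrist_force: [0.9, 0.6, -0.3]
width: 0.0855
grasp_force: 0.0
```

Call:
carry_out --series '[{"gripper": 1,"dx": 0,"dy": 0,"dz": 0,"wx": 0,"wy": 0,"wz": 0},{"gripper": 1,"dx": 0,"dy": 0,"dz": 0,"wx": 0,"wy": 0,"wz": 0},{"gripper": 1,"dx": 0,"dy": 0,"dz": 0,"wx": 0,"wy": 0,"wz": 0},{"gripper": 1,"dx": 0,"dy": 0,"dz": 0,"wx": 0,"wy": 0,"wz": 0},{"gripper": 1,"dx": 0,"dy": 0,"dz": 0,"wx": 0,"wy": 0,"wz": 0}]'

```text
clock: 10.7
tcp_pos: [0.4869, 0.0696, 0.0246]
eef_rot: [3.139, 0.0, 1.571]
wrist_force: [-0.4, -0.6, 6.1]
width: 0.0353
grasp_force: 39.8
```

Call:
carry_out --series '[{"gripper": 1,"dx": 0,"dy": 0,"dz": 0,"wx": 0,"wy": 0,"wz": 0},{"gripper": 1,"dx": 0,"dy": 0,"dz": 0,"wx": 0,"wy": 0,"wz": 0}]'

```text
clock: 10.9
tcp_pos: [0.4869, 0.0696, 0.0246]
eef_rot: [3.139, 0.0, 1.571]
wrist_force: [-1.3, -0.3, 5.9]
width: 0.0348
grasp_force: 39.8
```

Call:
carry_out --series '[{"gripper": 1,"dx": 0,"dy": 0,"dz": -3,"wx": 0,"wy": 0,"wz": 0},{"gripper": 1,"dx": 0,"dy": 0,"dz": -6,"wx": 0,"wy": 0,"wz": 0},{"gripper": 1,"dx": -2,"dy": 3.5,"dz": -8,"wx": 0,"wy": 0,"wz": 0},{"gripper": 1,"dx": -4.5,"dy": 7,"dz": -8,"wx": 0,"wy": 0,"wz": 0},{"gripper": 1,"dx": -6.9,"dy": 10.5,"dz": -8,"wx": 0,"wy": 0,"wz": 0}]'

```text
clock: 11.4
tcp_pos: [0.5925, -0.0001, 0.1044]
eef_rot: [3.14, 0.0, 1.572]
wrist_force: [-0.0, 0.4, -1.0]
width: 0.0351
grasp_force: 40.4
```

Call:
carry_out --series '[{"gripper": 1,"dx": 0,"dy": 2.8,"dz": 0,"wx": 0,"wy": 0,"wz": 0},{"gripper": 1,"dx": 0,"dy": 2.8,"dz": 0,"wx": 0,"wy": 0,"wz": 0},{"gripper": 1,"dx": 0,"dy": 2.8,"dz": 0,"wx": 0,"wy": 0,"wz": 0},{"gripper": 1,"dx": 0,"dy": 2.8,"dz": 0,"wx": 0,"wy": 0,"wz": 0}]'

```text
clock: 11.8
tcp_pos: [0.6181, 0.001, 0.1031]
eef_rot: [-3.141, 0.0, 1.571]
wrist_force: [-0.1, -0.0, -0.6]
width: 0.0349
grasp_force: 40.6
```

Call:
carry_out --series '[{"gripper": 1,"dx": -0.1,"dy": 0.1,"dz": 2,"wx": 0,"wy": 0,"wz": 0},{"gripper": 1,"dx": -0.1,"dy": 0.1,"dz": 4,"wx": 0,"wy": 0,"wz": 0},{"gripper": 1,"dx": -0.1,"dy": 0.1,"dz": 5.4,"wx": 0,"wy": 0,"wz": 0},{"gripper": 1,"dx": -0.1,"dy": 0.1,"dz": 5.9,"wx": 0,"wy": 0,"wz": 0},{"gripper": 1,"dx": -0.1,"dy": 0.1,"dz": 6,"wx": 0,"wy": 0,"wz": 0}]'

```text
clock: 12.3
tcp_pos: [0.6197, -0.0001, 0.0446]
eef_rot: [3.141, 0.0, 1.571]
wrist_force: [-3.6, 0.2, 7.0]
width: 0.0352
grasp_force: 41.0
```

Call:
carry_out --series '[{"gripper": 1,"dx": 0,"dy": 0,"dz": 0,"wx": 0,"wy": 0,"wz": 0},{"gripper": 0.4,"dx": 0,"dy": 0,"dz": 0,"wx": 0,"wy": 0,"wz": 0},{"gripper": 0,"dx": 0,"dy": 0,"dz": 0,"wx": 0,"wy": 0,"wz": 0},{"gripper": 0,"dx": 0,"dy": 0,"dz": 0,"wx": 0,"wy": 0,"wz": 0},{"gripper": 0,"dx": 0,"dy": 0,"dz": 0,"wx": 0,"wy": 0,"wz": 0}]'

```text
clock: 12.8
tcp_pos: [0.62, -0.0004, 0.0432]
eef_rot: [3.142, 0.0, 1.571]
wrist_force: [0.0, 0.1, -0.6]
width: 0.085
grasp_force: 0.0
```

Call:
carry_out --series '[{"gripper": 0,"dx": 0,"dy": 0,"dz": -4,"wx": 0,"wy": 0,"wz": 0},{"gripper": 0,"dx": 0,"dy": 0,"dz": -8,"wx": 0,"wy": 0,"wz": 0},{"gripper": 0,"dx": 1,"dy": -1,"dz": -11.5,"wx": 0,"wy": 0,"wz": 0},{"gripper": 0,"dx": 4,"dy": -4,"dz": -12,"wx": 0,"wy": 0,"wz": 0},{"gripper": 0,"dx": 7,"dy": -7.3,"dz": -12,"wx": 0,"wy": 0,"wz": 0}]'

```text
clock: 13.3
tcp_pos: [0.5472, 0.07, 0.1653]
eef_rot: [3.137, -0.0, 1.569]
wrist_force: [0.4, 1.2, -0.8]
width: 0.0857
grasp_force: 0.0
```

Call:
carry_out --series '[{"gripper": 0,"dx": 4,"dy": -2,"dz": 0,"wx": 0,"wy": 0,"wz": 0},{"gripper": 0,"dx": 8,"dy": -4,"dz": 0,"wx": 0,"wy": 0,"wz": 0},{"gripper": 0,"dx": 12,"dy": -6,"dz": 0,"wx": 0,"wy": 0,"wz": 0},{"gripper": 0,"dx": 16,"dy": -6,"dz": 0,"wx": 0,"wy": 0,"wz": 0},{"gripper": 0,"dx": 17.2,"dy": -6,"dz": 0,"wx": 0,"wy": 0,"wz": 0}]'

```text
clock: 13.8
tcp_pos: [0.4861, 0.2448, 0.1635]
eef_rot: [3.141, -0.001, 1.574]
wrist_force: [0.4, -1.0, 0.2]
width: 0.0859
grasp_force: 0.0
```

Call:
carry_out --series '[{"gripper": 0,"dx": 0,"dy": 0,"dz": 0,"wx": 0,"wy": 0,"wz": 0},{"gripper": 0,"dx": 0,"dy": 0,"dz": 0,"wx": 0,"wy": 0,"wz": 0}]'

```text
clock: 14.0
tcp_pos: [0.4872, 0.2408, 0.1631]
eef_rot: [-3.141, 0.001, 1.57]
wrist_force: [-0.6, 0.1, -0.6]
width: 0.0855
grasp_force: 0.0
```

```bash
python3 w.py orange 0 w6
```

```text
[0.4873 0.2404 0.1631]
[ 314.  201. 1900.  293.  170.   42.   60.] [0.4862 0.2304] [0.4864 0.2439]
[ 413.   28. 1272.  395.    7.   38.   45.] [0.5695 0.383 ] [0.5575 0.3742]
```

View pics/w6.png

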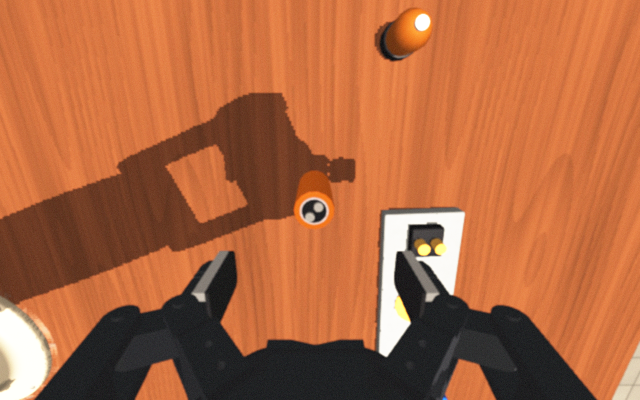

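The orange can's top face is at (314,210), which puts it at about (0.4864, 0.236). The valve at (408,30) is well clear, so I'll shift −0.45 cm in y and descend.

Call:
carry_out --series '[{"gripper": 0,"dx": -0.45,"dy": -0.1,"dz": 3,"wx": 0,"wy": 0,"wz": 0},{"gripper": 0,"dx": -0.45,"dy": -0.1,"dz": 7,"wx": 0,"wy": 0,"wz": 0},{"gripper": 0,"dx": -0.45,"dy": -0.1,"dz": 11,"wx": 0,"wy": 0,"wz": 0},{"gripper": 0,"dx": -0.45,"dy": -0.1,"dz": 13,"wx": 0,"wy": 0,"wz": 0},{"gripper": 0,"dx": -0.45,"dy": -0.1,"dz": 13,"wx": 0,"wy": 0,"wz": 0}]'

```text
clock: 14.55
tcp_pos: [0.4842, 0.2348, 0.0297]
eef_rot: [-3.135, 0.003, 1.569]
wrist_force: [-0.1, -0.8, -1.1]
width: 0.085
grasp_force: 0.0
```

Call:
carry_out --series '[{"gripper": 1,"dx": 0,"dy": 0,"dz": 0,"wx": 0,"wy": 0,"wz": 0},{"gripper": 1,"dx": 0,"dy": 0,"dz": 0,"wx": 0,"wy": 0,"wz": 0},{"gripper": 1,"dx": 0,"dy": 0,"dz": 0,"wx": 0,"wy": 0,"wz": 0},{"gripper": 1,"dx": 0,"dy": 0,"dz": 0,"wx": 0,"wy": 0,"wz": 0},{"gripper": 1,"dx": 0,"dy": 0,"dz": 0,"wx": 0,"wy": 0,"wz": 0}]'

```text
clock: 15.05
tcp_pos: [0.4868, 0.2374, 0.0349]
eef_rot: [3.139, -0.001, 1.571]
wrist_force: [-0.8, -0.5, 6.7]
width: 0.035
grasp_force: 39.7
```

Call:
carry_out --series '[{"gripper": 1,"dx": 0,"dy": 0,"dz": 0,"wx": 0,"wy": 0,"wz": 0},{"gripper": 1,"dx": 0,"dy": 0,"dz": 0,"wx": 0,"wy": 0,"wz": 0}]'

```text
clock: 15.25
tcp_pos: [0.4868, 0.2374, 0.0349]
eef_rot: [3.139, -0.001, 1.571]
wrist_force: [-0.7, -1.4, 6.9]
width: 0.0353
grasp_force: 39.7
```

Call:
carry_out --series '[{"gripper": 1,"dx": 0,"dy": 0,"dz": -3,"wx": 0,"wy": 0,"wz": 0},{"gripper": 1,"dx": 0,"dy": 0,"dz": -6,"wx": 0,"wy": 0,"wz": 0},{"gripper": 1,"dx": -3,"dy": 2,"dz": -8,"wx": 0,"wy": 0,"wz": 0},{"gripper": 1,"dx": -6,"dy": 4,"dz": -8,"wx": 0,"wy": 0,"wz": 0},{"gripper": 1,"dx": -9,"dy": 6,"dz": -8,"wx": 0,"wy": 0,"wz": 0}]'

```text
clock: 15.75
tcp_pos: [0.5468, 0.1464, 0.1144]
eef_rot: [3.14, -0.0, 1.572]
wrist_force: [0.6, -0.1, -1.9]
width: 0.0354
grasp_force: 40.3
```

Call:
carry_out --series '[{"gripper": 1,"dx": -3,"dy": 2.5,"dz": 0,"wx": 0,"wy": 0,"wz": 0},{"gripper": 1,"dx": -5,"dy": 5,"dz": 0,"wx": 0,"wy": 0,"wz": 0},{"gripper": 1,"dx": -6.1,"dy": 7,"dz": 0,"wx": 0,"wy": 0,"wz": 0},{"gripper": 1,"dx": -6.1,"dy": 7,"dz": 0,"wx": 0,"wy": 0,"wz": 0},{"gripper": 1,"dx": -6.1,"dy": 7,"dz": 0,"wx": 0,"wy": 0,"wz": 0}]'

```text
clock: 16.25
tcp_pos: [0.6157, 0.0861, 0.1127]
eef_rot: [-3.14, -0.0, 1.57]
wrist_force: [-1.2, 0.4, -2.2]
width: 0.0351
grasp_force: 40.6
```

Call:
carry_out --series '[{"gripper": 1,"dx": -0.1,"dy": 0,"dz": 2,"wx": 0,"wy": 0,"wz": 0},{"gripper": 1,"dx": -0.1,"dy": 0,"dz": 4,"wx": 0,"wy": 0,"wz": 0},{"gripper": 1,"dx": -0.1,"dy": 0,"dz": 5.4,"wx": 0,"wy": 0,"wz": 0},{"gripper": 1,"dx": -0.1,"dy": 0,"dz": 5.9,"wx": 0,"wy": 0,"wz": 0},{"gripper": 1,"dx": -0.1,"dy": 0,"dz": 6,"wx": 0,"wy": 0,"wz": 0}]'

```text
clock: 16.75
tcp_pos: [0.6156, 0.0858, 0.0547]
eef_rot: [-3.142, -0.0, 1.572]
wrist_force: [-5.2, 0.4, 8.0]
width: 0.0349
grasp_force: 41.2
```

Call:
carry_out --series '[{"gripper": 1,"dx": 0,"dy": 0,"dz": 0,"wx": 0,"wy": 0,"wz": 0},{"gripper": 0.4,"dx": 0,"dy": 0,"dz": 0,"wx": 0,"wy": 0,"wz": 0},{"gripper": 0,"dx": 0,"dy": 0,"dz": 0,"wx": 0,"wy": 0,"wz": 0},{"gripper": 0,"dx": 0,"dy": 0,"dz": 0,"wx": 0,"wy": 0,"wz": 0},{"gripper": 0,"dx": 0,"dy": 0,"dz": 0,"wx": 0,"wy": 0,"wz": 0}]'

```text
clock: 17.25
tcp_pos: [0.616, 0.0851, 0.0532]
eef_rot: [3.142, 0.0, 1.571]
wrist_force: [-0.5, -1.1, 0.5]
width: 0.0858
grasp_force: 0.0
```

Call:
carry_out --series '[{"gripper": 0,"dx": 0,"dy": 0,"dz": -4,"wx": 0,"wy": 0,"wz": 0},{"gripper": 0,"dx": 0,"dy": 0,"dz": -8,"wx": 0,"wy": 0,"wz": 0},{"gripper": 0,"dx": 0,"dy": 0,"dz": -12,"wx": 0,"wy": 0,"wz": 0},{"gripper": 0,"dx": 0,"dy": -3,"dz": -13,"wx": 0,"wy": 0,"wz": 0},{"gripper": 0,"dx": 0,"dy": -7,"dz": -13,"wx": 0,"wy": 0,"wz": 0}]'

```text
clock: 17.75
tcp_pos: [0.5469, 0.0851, 0.1859]
eef_rot: [3.136, -0.0, 1.57]
wrist_force: [0.2, -0.3, 0.5]
width: 0.0852
grasp_force: 0.0
```

Call:
carry_out --series '[{"gripper": 0,"dx": 0,"dy": -4,"dz": 0,"wx": 0,"wy": 0,"wz": 0},{"gripper": 0,"dx": 0,"dy": -8,"dz": 0,"wx": 0,"wy": 0,"wz": 0},{"gripper": 0,"dx": 0,"dy": -12,"dz": 0,"wx": 0,"wy": 0,"wz": 0},{"gripper": 0,"dx": 0,"dy": -12,"dz": 0,"wx": 0,"wy": 0,"wz": 0},{"gripper": 0,"dx": 0,"dy": -12,"dz": 0,"wx": 0,"wy": 0,"wz": 0}]'

```text
clock: 18.25
tcp_pos: [0.426, 0.0852, 0.1839]
eef_rot: [3.14, -0.0, 1.571]
wrist_force: [0.8, 0.8, 0.3]
width: 0.0858
grasp_force: 0.0
```

Run:
```python
import pickle;from h import *;from workcell import eyes
r0=pickle.load(open('d0.pkl','rb'))
seat=dict(orange=(.6161,.085),blue=(.6193,-.0003),white=(.6227,-.0854),green=(.626,-.1703))
im=[]
for n in('top','side'):
    r=eyes.get_image(n);f=r['frame'].copy()
    big=cv2.resize(f,None,fx=4,fy=4,interpolation=cv2.INTER_CUBIC)
    for c,p in seat.items():
        # expected outline of the can's top ring when centred on its disc
        t=np.linspace(0,2*np.pi,40);z=.02+H[c]-.004
        q=np.array([proj(r,(p[0]+.018*np.cos(a),p[1]+.018*np.sin(a),z)) for a in t])*4+2
        cv2.polylines(big,[q.astype(np.int32)],True,(255,0,255),1)
    k=big[540:800,1120:1900] if n=='top' else big[500:1040,1000:1500]
    cv2.imwrite(f'pics/f_{n}.png',k[:,:,::-1])
```

```text
(no output)
```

View pics/f_top.png

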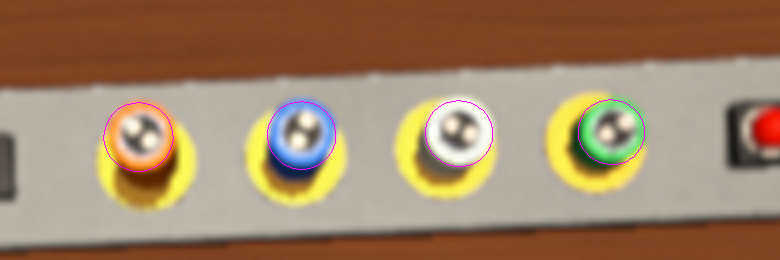

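View pics/f_side.png

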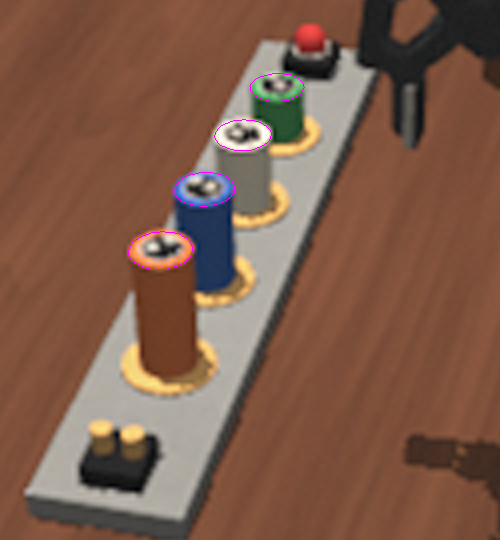

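In both views all four cans stand upright, and their top rings match the expected centred outlines. The order from the red lamp is green, white, blue, orange, and the gripper is clear of everything.

```bash
python3 -c "
from workcell import ticket
print(ticket.finish_job())"
```

```text
the job is handed in; nothing more can be done
None
```

I handed the job in at about 18 s of the 83 s allowed: green, white, blue and orange stand upright on discs d, c, b and a, running outward from the red lamp, with the valve not touched; the hand-in call returned no verdict.

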